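Wedge the plaster moulds tight in the casting frame

TASK

Three white plaster moulds stand loosely in a row in the low wooden casting frame. Take the tall wooden wedge (the one that tapers, not the flat slat or the round dowel beside it) out of its rack, put it thin end down into the gap between the last mould and the frame's end wall, and drive it down firmly until it goes no further and the row is locked tight, then let go and leave it standing upright in the gap.

Things in the scene. Friction and masses are not known exactly. Their poses are not given: they have to be found in the camera images.
- wedge: Light wooden wedge, loose, 120 g, thin end down in a rack slot 30 mm deep (rack top 38 mm above the table), 65 mm from its neighbours along its y: a slat and a dowel of like wood. 120 mm tall; thickness along y grows evenly from 8 mm at the foot to 48 mm at the head; width along x 45 mm, parallel faces, to grip near the head. Origin: centre of the foot's underside; z up to the head.
- frame: Fixed wooden casting frame. Origin: centre of its underside on the table. 110 mm (x) by 278 mm (y); the row of three moulds, each 70 mm long, runs along y, the gap at the +y end. Inside: floor 12 mm above the table, y from -119 to +119 mm, 86 mm wide. End walls 82 mm high, side rails 40 mm.
- gap (a point): Middle of the gap as it is once tight: frame y = 105 mm, 82 mm above the table (tops of end wall and moulds), axes as the frame's. Gap 28 mm wide when tight; now 20 to 22 mm, its middle 3 to 4 mm nearer the end wall. The tight wedge has its foot 10 mm above the frame's inner floor, 60 mm below this point. Driving takes some 5 to 15 N, then the force climbs steeply.
- mould_end: Last of three white plaster moulds, the one beside the gap: block 80 mm (x) by 70 mm (y) by 70 mm high, hollow, about 200 g, loose, a round pour hole on top. Origin: centre of its underside; axes as the frame's. At frame y = 62 to 64 mm at first, 56 mm when the row is tight.
Not all that is in view belongs to the job. What is shaped like the wedge but red is not meant.

How it is judged:
At the end, for the whole second after the job is handed in: Wedge released, at rest, thin end down in the gap: foot under 18 mm above the frame's inner floor, within 12 mm of the gap's middle along the row and 22 mm across, within 10 degrees of upright; last mould flat in the frame (within 5 degrees) and within 3.5 mm of its tight place (z of wedge in the frame of frame between 0.008 and 0.03 m and y of wedge in the frame of gap between -0.012 and 0.012 m and x of wedge in the frame of gap between -0.022 and 0.022 m and angle between wedge's own z axis and vertical below 0.18 rad and y of mould_end in the frame of frame below 0.0595 m and z of mould_end in the frame of frame below 0.02 m and angle between mould_end's own z axis and vertical below 0.09 rad and linear speed of wedge below 0.02 m/s); the robot touches nothing.
It fails at once if the last mould is tipped over or lifted out of the frame (angle between mould_end's own z axis and vertical above 0.5 rad or z of mould_end in the frame of frame above 0.05 m).
It also fails if it takes over 42 s, if anything falls off the work surface, if the arm or the gripper's body presses on something with over 40 N, if the wrist force passes 120 N, or if a joint passes its speed limit or range.

ROBOT

A 6-joint arm with a two-finger parallel gripper is mounted at the origin on the work surface. World frame = base frame: x ahead of the robot, y to its left, z up, the work surface at z = 0. Lengths are in m, angles in rad, forces in N, time in s.
With the tool pointing down it reaches from about 0.25 to 0.775 m from the base axis. Payload 4 kg.
Tool frame: the origin (TCP) lies between the finger pads; the fingertips stand 14 mm ahead of it and the grasp point (between the pads) lies 5 mm behind it (tip_reach is the distance from the TCP to the fingertips, in m); z points along the fingers, y is the line along which they close (so a half turn about z gives the same grasp; the last joint's range is limited). The gripper opens to 94 mm and grips with 3 to 60 N. Pads are 16 mm wide; open, the fingers measure 119 mm over their backs; the gripper's body (75 mm by 177 mm) begins 78 mm behind the grasp point.
Start: joints at [-1.365, 0.087, 1.371, -0, 1.684, -0.103], TCP at [0.167, -0.524, 0.192] pointing down, gripper open.
Joint ranges: [-3.1, 3.1], [-0.76, 2.03], [0.27, 2.55], [-1.08, 4.22], [0.17, 2.65], [-2.57, 2.57]. Speed limits (rad/s): [2.79, 2.79, 3.14, 3.14, 3.14, 3.14].

INTERFACE

Orientations are given as [roll, pitch, yaw] about the fixed x, y, z axes, in that order (R = Rz(yaw) Ry(pitch) Rx(roll)).
In Python, from bench import * gives the robot as it stands. The module is installed in compiled form; this text tells all that it offers.
- The arm moves only by the tool servo_tool, never from a script. Its argument "targets" is a list of rows, each a list of 4 numbers: the shift along the tool's x, y, z in cm, then the turn about the tool's z in degrees. A call has 1 to 8 rows; each row is the pose to reach, as a shift and turn from the pose commanded when the call began, along the tool's axes at that moment; what a row does not reach only later rows make up. A row lasts 1/8 s, in which the tool goes at most 62.5 mm and 10.7 degrees, less where a joint would pass 70% of its speed; a pose out of reach is approached as far as the arm can. A call with a gripper value outside its range is refused whole. "claw" is the closure in counts, from 0 (fully open) to 255 (shut), set as the call begins (left out, the last holds). The fingers move at their own pace and stop on an object; the grip force is fixed at half the most. Time passes only in rows, so rows that repeat a pose let the fingers close. It gives the time, the measured TCP pose, the force, the opening and the grip force at its end, in the units of the state.
- get_obs(): the state, without advancing time (a new reading comes with each control period).
- snapshot(name): name is "scene" or "top" or "wrist"; returns the picture (480x640x3 uint8, blue, green, red); there is no depth.
- camera_model(name): a dict with "camera_matrix" (3x3 intrinsics, pixels), "camera_from_world" (4x4, takes a point from world to camera coordinates). Camera axes: x right, y up, looking along -z (the intrinsics and any distortion apply to the point x, -y, -z); pixel columns grow to the right and rows downward; lengths in m; the calibration is good to about 2 mm. A picture is of the moment at which its call begins: read the wrist's pose just before it. camera_model takes no time and is no camera call; for the wrist camera it gives the pose at the moment of the call.
- close_job(): hands the job in; it is judged then, once.
The state is a dict: "time": time; "joint_positions": joint angles; "qvel": joint speeds; "joint_torque": joint torques, N m; "tool_pos": TCP position; "ee_rot": TCP orientation; "wrist_force": force on the tool from outside, world axes, zero at the start; "wrist_torque": the same for the moment, N m; "width": finger opening in m; "finger_force": force on a finger pad.
Only numpy, scipy, OpenCV 4.12 (cv2) and the standard library are available. Lean on these libraries where they do the work, as an engineer would, in place of code of your own. Each camera call takes 0.05 s, during which the arm holds its last target. There are 200 camera calls.

## Working session

There is one attempt and no reset: what is moved stays moved. The work goes in short steps, Python scripts to look and compute and a tool call to move; the robot and the scene stay as the last step left them, time stands still between calls to the robot, and variables do not carry over. Pictures are saved under pics/ and viewed, at most 10 in all, crops included, and the job is handed in when it is done.

Besides the shell and the picture viewer there is one more tool, called after "Call:" by a JSON object that holds its "method" and its "body", one argument or row to a line. servo_tool: Moves the arm, as the interface text tells. Its arguments: {"type":"object","properties":{"targets":{"type":"array"},"claw":{"type":"number"}},"required":["targets"]}

```bash
mkdir -p pics
python3 - <<'E'
from bench import *
import cv2
print(get_obs())
for n in("scene","top"):
    cv2.imwrite(f"pics/{n}0.png",snapshot(n)); m=camera_model(n); print(n,m)
E
```

```text
{'time': 0.0, 'joint_positions': array([-1.36510643e+00,  8.79236232e-02,  1.37224113e+00, -2.28259102e-05,
        1.68362159e+00, -1.03119113e-01]), 'qvel': array([-0.00034159,  0.00083   ,  0.00089601,  0.00206217, -0.00051967,
        0.00115856]), 'joint_torque': array([ 4.06163617e-04, -3.40178096e+01, -3.02431655e+01,  7.17579131e-02,
        3.27390363e-02, -1.62616439e-04]), 'tool_pos': array([ 0.16701537, -0.52341195,  0.19072804]), 'ee_rot': array([-3.13940828e+00, -2.03244957e-04,  3.08806246e-01]), 'wrist_force': array([ 0.06686543, -0.32876805, -0.91990324]), 'wrist_torque': array([ 0.03024441, -0.00929353, -0.04742556]), 'finger_force': 0.0, 'width': 0.09413131587485078}
scene {'camera_matrix': array([[615.24575264,   0.        , 334.59086037],
       [  0.        , 615.24575264, 247.80018748],
       [  0.        ,   0.        ,   1.        ]]), 'camera_from_world': array([[-0.77453581,  0.6324154 , -0.01204307,  0.30291788],
       [-0.52848109, -0.63654816,  0.56170648,  0.24885274],
       [ 0.34756584,  0.44142632,  0.82724893, -1.29221795],
       [ 0.        ,  0.        ,  0.        ,  1.        ]])}
top {'camera_matrix': array([[439.98771883,   0.        , 319.94698842],
       [  0.        , 439.98771883, 234.04242612],
       [  0.        ,   0.        ,   1.        ]]), 'camera_from_world': array([[ 0.02193897, -0.99975161,  0.00392541,  0.05200416],
       [ 0.99217368,  0.02225509,  0.12286619, -0.47605871],
       [-0.12292303,  0.00119913,  0.99241548, -0.6734456 ],
       [ 0.        ,  0.        ,  0.        ,  1.        ]])}
```

View pics/scene0.png

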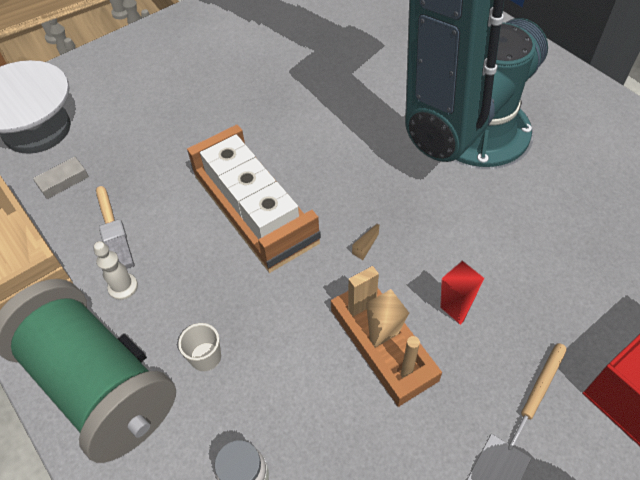

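View pics/top0.png

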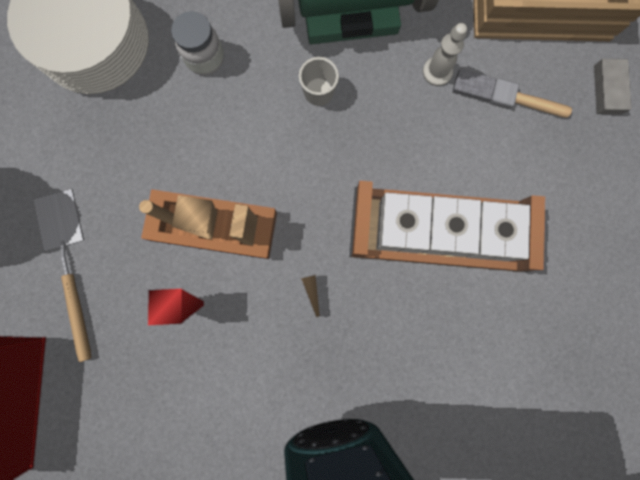

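The wedge is in the middle of the rack: top (194,216), scene (388,315). Things it could be taken for:
- slat: top (240,222)
- dowel: top (150,208)
- red wedge: top (175,306)
- small brown sliver on the table: top (312,296)

The frame is at top (450,230), with its gap at the left (+y) end, near (374,222). I'll check both in one close crop.

```bash
cat > h.py <<'E'
import numpy as np, cv2
from bench import *
def ray(n,uv,m=None):
    m=m or camera_model(n);K=m["camera_matrix"];T=m["camera_from_world"]
    d=np.linalg.inv(K)@np.array([uv[0],uv[1],1.]);d=np.array([d[0],-d[1],-d[2]])
    return -T[:3,:3].T@T[:3,3], T[:3,:3].T@d
def onz(n,uv,z,m=None):
    c,d=ray(n,uv,m);return c+d*(z-c[2])/d[2]
E
python3 - <<'E'
from h import *
t=cv2.imread("pics/top0.png")
a=cv2.resize(t[180:265,135:280],None,fx=5.5,fy=5.5,interpolation=cv2.INTER_CUBIC)[:,:797]
b=cv2.resize(t[175:275,345:555],None,fx=3.7,fy=3.7,interpolation=cv2.INTER_CUBIC)[:,:797]
c=np.zeros((a.shape[0],800,3),np.uint8);c[:,:a.shape[1]]=a
cv2.imwrite("pics/crop.png",c);
# moulds
hsv=cv2.cvtColor(t,cv2.COLOR_BGR2HSV)
w=((hsv[...,1]<40)&(hsv[...,2]>170)).astype(np.uint8);w[:170]=0;w[280:]=0;w[:,:340]=0
w=cv2.morphologyEx(w,cv2.MORPH_CLOSE,np.ones((3,3)))
cs,_=cv2.findContours(w,cv2.RETR_EXTERNAL,cv2.CHAIN_APPROX_NONE)
for q in cs:
    if cv2.contourArea(q)>300:
        bx=cv2.boxPoints(cv2.minAreaRect(q));print("mould",[(np.round(p,1),onz("top",p,.082)[:2].round(4)) for p in bx])
o=((hsv[...,0]<16)&(hsv[...,1]>120)&(hsv[...,2]>60)).astype(np.uint8);o[:170]=0;o[280:]=0
cs,_=cv2.findContours(o,cv2.RETR_EXTERNAL,cv2.CHAIN_APPROX_NONE)
for q in cs:
    if cv2.contourArea(q)>200: 
        bx=cv2.boxPoints(cv2.minAreaRect(q));print("orange",[(np.round(p,1),onz("top",p,.038)[:2].round(4),onz("top",p,.082)[:2].round(4)) for p in bx])
E
```

```text
mould [(array([380.7, 245.5], dtype=float32), array([ 0.4533, -0.0272])), (array([385.2, 191.9], dtype=float32), array([ 0.5339, -0.0335])), (array([531.4, 204.1], dtype=float32), array([ 0.5203, -0.2518])), (array([526.9, 257.7], dtype=float32), array([ 0.4401, -0.2422]))]
orange [(array([377.8, 257.4], dtype=float32), array([ 0.4389, -0.0289]), array([ 0.4356, -0.023 ])), (array([378.3, 251.1], dtype=float32), array([ 0.4488, -0.0297]), array([ 0.4449, -0.0237])), (array([516.4, 262.6], dtype=float32), array([ 0.4355, -0.2462]), array([ 0.4325, -0.2264])), (array([515.8, 268.9], dtype=float32), array([ 0.4256, -0.245 ]), array([ 0.4233, -0.2253]))]
orange [(array([142.2, 238.3], dtype=float32), array([0.4608, 0.3419]), array([0.4561, 0.3241])), (array([149.6, 189.9], dtype=float32), array([0.5384, 0.3356]), array([0.5289, 0.3182])), (array([274.7, 209.2], dtype=float32), array([0.5118, 0.1352]), array([0.504 , 0.1306])), (array([267.3, 257.5], dtype=float32), array([0.4348, 0.1442]), array([0.4319, 0.139 ]))]
orange [(array([529. , 267.9], dtype=float32), array([ 0.4276, -0.2657]),
[... 354 characters left out ...]
2), array([0.5148, 0.3361]), array([0.5067, 0.3186])), (array([152.8, 188. ], dtype=float32), array([0.5418, 0.3307]), array([0.532 , 0.3136])), (array([176.9, 194.5], dtype=float32), array([0.532 , 0.2917]), array([0.5228, 0.2771])), (array([172.4, 211.1], dtype=float32), array([0.5051, 0.2972]), array([0.4976, 0.2822]))]
orange [(array([353.3, 254.1], dtype=float32), array([0.4432, 0.0096]), array([0.4397, 0.013 ])), (array([358. , 181.6], dtype=float32), array([0.5596, 0.0036]), array([0.5487, 0.0074])), (array([372.7, 182.6], dtype=float32), array([ 0.5586, -0.02  ]), array([ 0.5478, -0.0147])), (array([368. , 255.1], dtype=float32), array([ 0.4422, -0.0135]), array([ 0.4387, -0.0086]))]
```

View pics/crop.png

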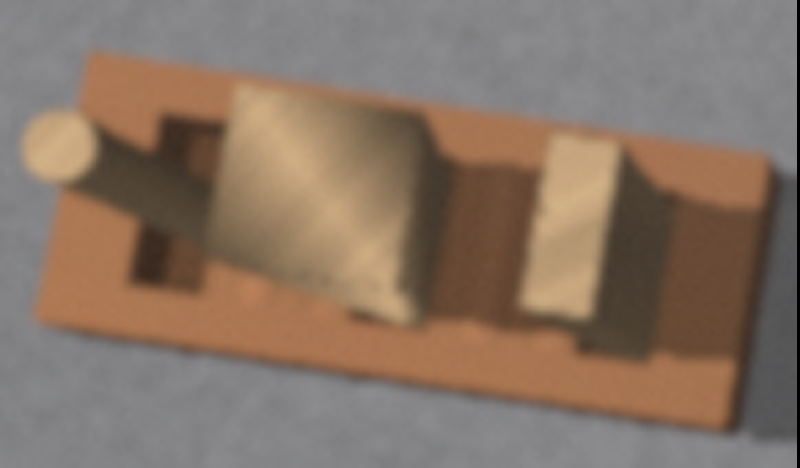

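The crop confirms it: the middle piece in the rack is the tapering plain wood wedge. Its head corners are near crop (232,85), (418,112), (208,248), with the tapering front face visible below. The slat is at crop (572,228) and the dowel at (60,148).

```bash
cat >> h.py <<'E'
def goto(xy,z,yaw,o=None):
    "shift in tool axes (cm) and turn (deg) from current measured pose"
    from scipy.spatial.transform import Rotation as Ro
    o=o or get_obs();R=Ro.from_euler("xyz",o["ee_rot"]).as_matrix()
    s=R.T@(np.array([xy[0],xy[1],z])-o["tool_pos"])*100
    return s.round(2), round(np.degrees(o["ee_rot"][2]-yaw),1)
E
python3 - <<'E'
from h import *
P=[np.array([135,180])+np.array(c)/5.5-.4 for c in [(232,85),(418,112),(208,248)]]
W=[onz("top",p,.128) for p in P]; print(W)
c=(W[1]+W[2])/2; print("head",c, "yaw",np.arctan2(*(W[0]-W[1])[:2]*[-1,1]))
print(goto(c[:2],.22,np.pi/2-.132))
E
```

```text
[array([0.51248474, 0.26200625, 0.128     ]), array([0.50664049, 0.21488552, 0.128     ]), array([0.47094781, 0.26542326, 0.128     ])]
head [0.48879415 0.24015439 0.128     ] yaw -0.12339690146608238
(array([ 53.86, -62.98,  -2.78]), np.float64(-64.7))
```

Call:
{"method": "servo_tool", "body": {
  "targets": [
    [5, -6, -5, -10],
    [10, -10, -6, -20],
    [14, -15, -6, -30],
    [18, -20, -6, -40],
    [22, -25, -6, -50],
    [26, -30, -6, -60],
    [30, -35, -6, -64.7],
    [33.8, -39.5, -6, -64.7]
  ],
  "claw": 0
}}

```text
time: 1.1
tool_pos: [0.3568, -0.0738, 0.2516]
ee_rot: [3.141, 0.0, 1.438]
wrist_force: [-0.1, -0.2, 0.0]
width: 0.0939
finger_force: 0.0
```

Run:
```python
from h import *
print(goto((.488,.240),.25,np.pi/2-.128))
```

```text
(array([32.85,  8.85,  0.16]), np.float64(-0.3))
```

Call:
{"method": "servo_tool", "body": {
  "targets": [
    [6, 1.6, 0, 0],
    [12, 3.2, 0, 0],
    [18, 4.8, 0, 0],
    [24, 6.4, 0, 0],
    [29, 7.8, 0, 0],
    [32, 8.6, 0, 0],
    [32, 8.6, 0, 0]
  ]
}}

```text
time: 1.98
tool_pos: [0.4841, 0.2315, 0.2502]
ee_rot: [-3.139, 0.001, 1.441]
wrist_force: [0.4, -0.7, -0.7]
width: 0.094
finger_force: 0.0
```

Run:
```python
from h import *
m=camera_model("wrist");o=get_obs();print(o["tool_pos"],o["ee_rot"],goto((.488,.240),.25,np.pi/2-.128))
cv2.imwrite("pics/w1.png",snapshot("wrist"))
import pickle;pickle.dump(m,open("m1.pkl","wb"))
```

```text
[0.48412739 0.23145183 0.25020664] [-3.13892638e+00  1.47130447e-03  1.44102073e+00] (array([0.9 , 0.27, 0.02]), np.float64(-0.1))
```

View pics/w1.png

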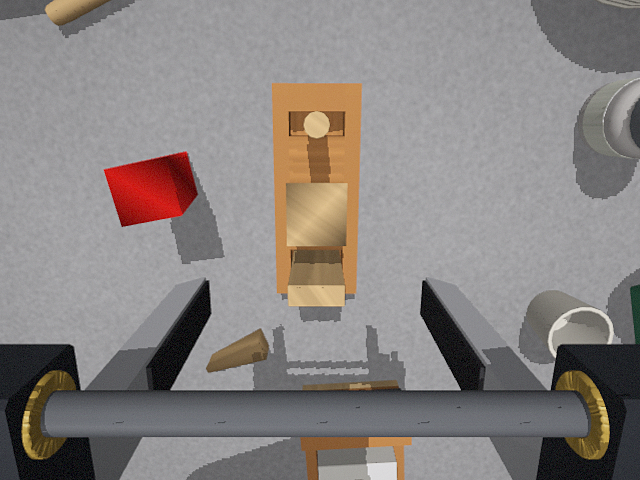

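The wrist view shows the wedge head squarely aligned with the tool, corners (286,183) to (348,246). The dowel is above it at (316,124) and the slat below at (316,280).

Run:
```python
from h import *
import pickle;m=pickle.load(open("m1.pkl","rb"))
W=np.array([onz("wrist",p,.128,m) for p in [(286,183),(347,183),(348,245.5),(287,246)]]);print(W[:,:2].round(4))
c=W.mean(0);a=W[1]-W[0];b=W[3]-W[0];print(c,np.linalg.norm(a),np.linalg.norm(b),np.arctan2(a[1],a[0]))
print(goto(c[:2],.25,np.pi/2+np.arctan2(a[1],a[0])))
```

```text
[[0.4677 0.2653]
 [0.5119 0.2595]
 [0.5074 0.2121]
 [0.4614 0.2177]]
[0.4870822 0.238649  0.128    ] 0.0445701392054689 0.047961117873727865 -0.12929670350096428
(array([0.88, 0.2 , 0.07]), np.float64(-0.1))
```

Call:
{"method": "servo_tool", "body": {
  "targets": [
    [0.9, 0.2, 3, 0],
    [0.9, 0.2, 6, 0],
    [0.9, 0.2, 9, 0],
    [0.9, 0.2, 12, 0],
    [0.9, 0.2, 14, 0],
    [0.9, 0.2, 14.7, 0],
    [0.9, 0.2, 14.7, 0]
  ]
}}

```text
time: 2.9
tool_pos: [0.4874, 0.2378, 0.1051]
ee_rot: [3.142, 0.0, 1.437]
wrist_force: [0.6, 0.5, 0.5]
width: 0.0939
finger_force: 0.0
```

Call:
{"method": "servo_tool", "body": {
  "targets": [
    [0, 0, 0, 0],
    [0, 0, 0, 0],
    [0, 0, 0, 0],
    [0, 0, 0, 0],
    [0, 0, 0, 0],
    [0, 0, 0, 0]
  ],
  "claw": 255
}}

```text
time: 3.65
tool_pos: [0.4875, 0.2387, 0.1048]
ee_rot: [-3.142, 0.0, 1.438]
wrist_force: [-0.4, 0.5, -0.0]
width: 0.0444
finger_force: 30.0
```

Call:
{"method": "servo_tool", "body": {
  "targets": [
    [0, 0, -2, 0],
    [0, 0, -5, 0],
    [0, 0, -8, 0],
    [0, 0, -11, 0],
    [0, 0, -12.5, 0],
    [0, 0, -12.5, 0]
  ]
}}

```text
time: 4.4
tool_pos: [0.4879, 0.2388, 0.2306]
ee_rot: [3.14, -0.001, 1.438]
wrist_force: [-0.5, 0.3, -1.7]
width: 0.0444
finger_force: 30.0
```

Run:
```python
from h import *
print(goto((.4925,-.0207),.225,np.pi/2-.06))
```

```text
(array([-25.66,   3.89,   0.54]), np.float64(-4.2))
```

Call:
{"method": "servo_tool", "body": {
  "targets": [
    [-4, 0.6, 0, 0],
    [-9, 1.4, 0, -1],
    [-14, 2.2, 0, -2],
    [-19, 3, 0, -3],
    [-23, 3.6, 0, -4],
    [-25.5, 3.9, 0.5, -4.2],
    [-25.7, 3.9, 0.5, -4.2],
    [-25.7, 3.9, 0.5, -4.2]
  ]
}}

```text
time: 5.4
tool_pos: [0.4917, -0.0206, 0.2238]
ee_rot: [-3.14, -0.001, 1.511]
wrist_force: [0.1, 0.6, -1.2]
width: 0.0441
finger_force: 30.0
```

Run:
```python
from h import *
import pickle
o=get_obs();print(o["tool_pos"],o["ee_rot"],o["width"])
m=camera_model("wrist");w=snapshot("wrist");s=snapshot("scene")
pickle.dump(m,open("m2.pkl","wb"))
cv2.imwrite("pics/w2.png",w);cv2.imwrite("pics/s2.png",s);cv2.imwrite("pics/t2.png",snapshot("top"))
c=np.vstack([w[240:] if 0 else w,])
cv2.imwrite("pics/s2c.png",cv2.resize(s[60:300,160:360],None,fx=2.4,fy=2.4,interpolation=cv2.INTER_CUBIC))
```

```text
[ 0.49169359 -0.0205918   0.22380172] [-3.13963862e+00 -8.01004963e-04  1.51144600e+00] 0.04410943088971287
```

View pics/w2.png

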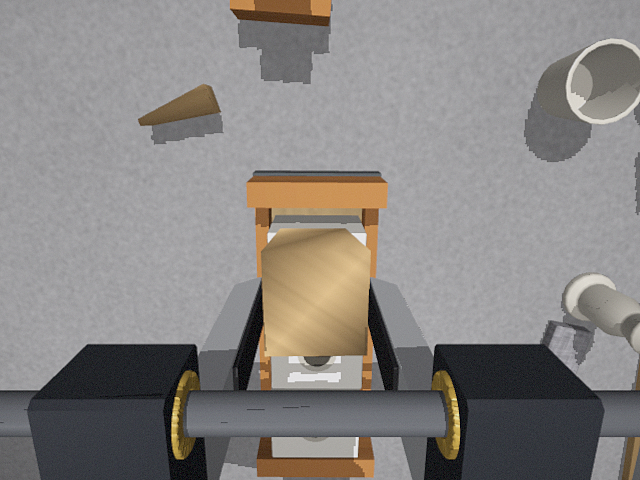

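View pics/s2c.png

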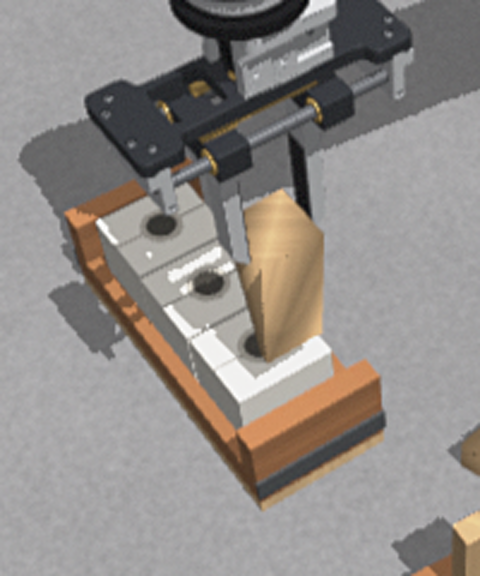

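The wrist view shows the end wall top as a band at rows 181–207 and the mould's top edge near row 222–230. I'll read those edges exactly.

Run:
```python
from h import *
import pickle;m=pickle.load(open("m2.pkl","rb"))
w=cv2.imread("pics/w2.png")
for c in (276,316,352): print(c,[(r,*w[r,c]) for r in range(176,236,2)])
for p in [(248,181),(387,181),(386,207),(247,207),(316,180),(316,207)]+[(300,r) for r in (216,222,224,230)]: 
    q=onz("wrist",p,.082,m)[:2]; d=q-[.486,-.129]; y=np.array([.0603,.998]);x=np.array([.998,-.0603]); print(p,q.round(4),"frame",(d@x).round(4),(d@y).round(4))
```

```text
276 [(176, np.uint8(63), np.uint8(87), np.uint8(125)), (178, np.uint8(50), np.uint8(86), np.uint8(130)), (180, np.uint8(51), np.uint8(83), np.uint8(120)), (182, np.uint8(73), np.uint8(128), np.uint8(182)), (184, np.uint8(89), np.uint8(147), np.uint8(203)), (186, np.uint8(83), np.uint8(144), np.uint8(198)), (188, np.uint8(88), np.uint8(147), np.uint8(202)), (190, np.uint8(80), np.uint8(144), np.uint8(200)), (192, np.uint8(83), np.uint8(145), np.uint8(200)), (194, np.uint8(83), np.uint8(146), np.uint8(202)), (196, np.uint8(89), np.uint8(147), np.uint8(203)), (198, np.uint8(90), np.uint8(146), np.uint8(205)), (200, np.uint8(87), np.uint8(145), np.uint8(200)), (202, np.uint8(92), np.uint8(148), np.uint8(202)), (204, np.uint8(83), np.uint8(143), np.uint8(197)), (206, np.uint8(87), np.uint8(146), np.uint8(202)), (208, np.uint8(113), np.uint8(156), np.uint8(183)), (210, np.uint8(118), np.uint8(157), np.uint8(181)), (212, np.uint8(112), np.uint8(154), np.uint8(176)), (214, np.uint8(117), np.uint8(151), np.uint8(171)), (216, np.uint8(104), np.uint8(100), np.uint8(103)), (218, np.uint8(107), n
[... 3322 characters left out ...]
)), (228, np.uint8(159), np.uint8(164), np.uint8(167)), (230, np.uint8(161), np.uint8(166), np.uint8(166)), (232, np.uint8(154), np.uint8(157), np.uint8(160)), (234, np.uint8(205), np.uint8(211), np.uint8(215))]
(248, 181) [0.4422 0.0128] frame -0.0523 0.1389
(387, 181) [0.5498 0.0065] frame 0.0555 0.139
(386, 207) [ 0.5487 -0.014 ] frame 0.0556 0.1185
(247, 207) [ 0.4394 -0.0076] frame -0.0539 0.1184
(316, 180) [0.4949 0.0105] frame 0.0004 0.1397
(316, 207) [ 0.4936 -0.0108] frame 0.0005 0.1185
(300, 216) [ 0.4806 -0.0172] frame -0.0122 0.1112
(300, 222) [ 0.4802 -0.0221] frame -0.0122 0.1063
(300, 224) [ 0.4801 -0.0237] frame -0.0122 0.1047
(300, 230) [ 0.4798 -0.0286] frame -0.0123 0.0998
```

Call:
{"method": "servo_tool", "body": {
  "targets": [
    [0, 0.1, 2, 0],
    [0, 0.1, 4, 0],
    [0, 0.1, 5.5, 0],
    [0, 0.1, 7, 0],
    [0, 0.1, 7.8, 0],
    [0, 0.1, 7.8, 0]
  ]
}}

```text
time: 6.3
tool_pos: [0.4928, -0.0212, 0.1463]
ee_rot: [-3.14, -0.0, 1.511]
wrist_force: [-0.6, -0.2, -0.5]
width: 0.0446
finger_force: 30.0
```

Call:
{"method": "servo_tool", "body": {
  "targets": [
    [0, 0, 0.3, 0],
    [0, 0, 0.6, 0],
    [-0.05, 0, 0.9, 0],
    [-0.1, 0, 1.2, 0],
    [-0.1, 0, 1.2, 0],
    [-0.1, 0, 1.2, 0]
  ]
}}

```text
time: 7.05
tool_pos: [0.4934, -0.0224, 0.1349]
ee_rot: [3.141, 0.0, 1.511]
wrist_force: [0.7, 0.4, 0.0]
width: 0.0443
finger_force: 30.0
```

Call:
{"method": "servo_tool", "body": {
  "targets": [
    [-0.05, 0, 0.3, 0],
    [-0.1, 0, 0.6, 0],
    [-0.12, 0, 0.75, 0],
    [-0.15, 0, 0.9, 0],
    [-0.15, 0, 0.9, 0],
    [-0.15, 0, 0.9, 0]
  ]
}}

```text
time: 7.8
tool_pos: [0.4934, -0.0238, 0.1265]
ee_rot: [3.14, 0.0, 1.511]
wrist_force: [-0.0, 0.1, 5.3]
width: 0.0441
finger_force: 30.0
```

Call:
{"method": "servo_tool", "body": {
  "targets": [
    [-0.03, 0, 0.2, 0],
    [-0.06, 0, 0.4, 0],
    [-0.1, 0, 0.6, 0],
    [-0.1, 0, 0.8, 0],
    [-0.1, 0, 0.8, 0],
    [-0.1, 0, 0.8, 0]
  ]
}}

```text
time: 8.55
tool_pos: [0.4938, -0.0249, 0.1194]
ee_rot: [3.139, 0.0, 1.511]
wrist_force: [-0.2, 0.6, 7.9]
width: 0.0446
finger_force: 30.0
```

Call:
{"method": "servo_tool", "body": {
  "targets": [
    [0, 0, 0.2, 0],
    [0, 0, 0.3, 0],
    [0, 0, 0.4, 0],
    [0, 0, 0.5, 0],
    [0, 0, 0.5, 0],
    [0, 0, 0.5, 0]
  ]
}}

```text
time: 9.3
tool_pos: [0.4941, -0.0252, 0.1169]
ee_rot: [3.137, 0.001, 1.511]
wrist_force: [-3.3, 0.4, 16.5]
width: 0.0449
finger_force: 30.1
```

Call:
{"method": "servo_tool", "body": {
  "targets": [
    [0, 0, 0.2, 0],
    [0, 0, 0.4, 0],
    [0, 0, 0.4, 0],
    [0, 0, 0.4, 0]
  ]
}}

```text
time: 9.8
tool_pos: [0.4943, -0.0253, 0.1164]
ee_rot: [3.135, 0.002, 1.511]
wrist_force: [-9.4, 2.0, 29.6]
width: 0.0448
finger_force: 30.2
```

Call:
{"method": "servo_tool", "body": {
  "targets": [
    [0, 0, -0.2, 0],
    [0, 0, -0.4, 0],
    [0, 0, -0.4, 0]
  ]
}}

```text
time: 10.18
tool_pos: [0.4942, -0.0253, 0.1165]
ee_rot: [3.137, 0.001, 1.511]
wrist_force: [-2.3, -0.0, 14.7]
width: 0.0445
finger_force: 30.1
```

Call:
{"method": "servo_tool", "body": {
  "targets": [
    [0, 0, 0, 0],
    [0, 0, 0, 0],
    [0, 0, 0, 0],
    [0, 0, 0, 0]
  ],
  "claw": 0
}}

```text
time: 10.68
tool_pos: [0.4925, -0.0247, 0.1121]
ee_rot: [-3.14, -0.0, 1.511]
wrist_force: [-0.6, -0.4, 0.0]
width: 0.0813
finger_force: 0.0
```

Call:
{"method": "servo_tool", "body": {
  "targets": [
    [0, 0, -2, 0],
    [0, 0, -5, 0],
    [0, 0, -9, 0],
    [0, 0, -12, 0],
    [-4, 0, -12, 0],
    [-8, 0, -12, 0],
    [-8, 0, -12, 0]
  ]
}}

```text
time: 11.55
tool_pos: [0.4879, -0.1065, 0.2324]
ee_rot: [-3.141, 0.0, 1.508]
wrist_force: [-0.5, 0.1, -0.5]
width: 0.0943
finger_force: 0.0
```

Run:
```python
from h import *
import pickle
m=camera_model("wrist");w=snapshot("wrist");s=snapshot("scene");print(get_obs()["tool_pos"])
pickle.dump(m,open("m3.pkl","wb"));cv2.imwrite("pics/w3.png",w)
s=cv2.resize(s[90:290,160:360],None,fx=2.4,fy=2.4,interpolation=cv2.INTER_CUBIC);cv2.imwrite("pics/s3c.png",s)
```

```text
[ 0.48804574 -0.10439408  0.23249404]
```

View pics/w3.png

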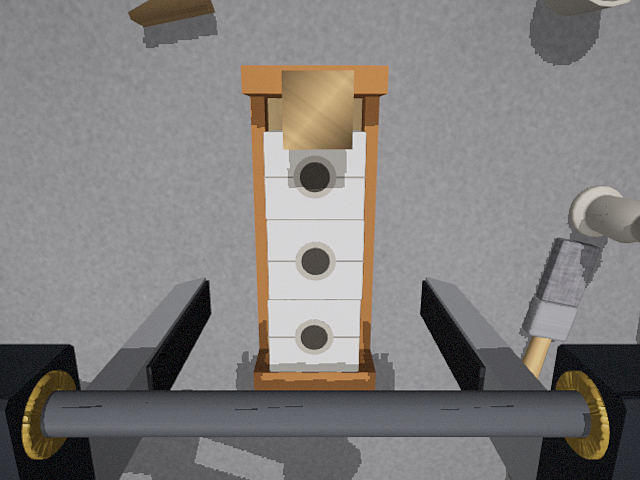

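View pics/s3c.png

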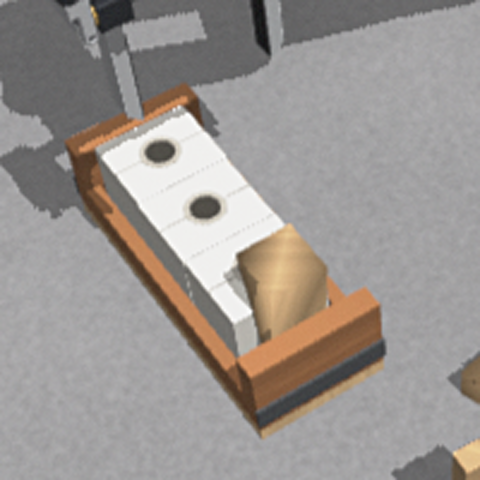

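The wedge stands in the gap, with its head at wrist (282..354, 70..149) and the row closed up. The mould's top edge is at row 132. I'll check these numerically.

Run:
```python
from h import *
import pickle;m=pickle.load(open("m3.pkl","rb"))
y=np.array([.0603,.998]);x=np.array([.998,-.0603])
def f(p,z): d=onz("wrist",p,z,m)[:2]-[.486,-.129]; return (d@x).round(4),(d@y).round(4)
for n,p,z in [("mould edge",(272,132),.082),("edge R",(360,132),.082),("wall in",(316,95),.082),("row end",(316,371),.082)]+[(f"head{z}",p,z) for z in (.138,.142,.146) for p in ((282,70),(354,70),(353,149),(282,149))]: print(n,f(p,z))
```

```text
mould edge (np.float64(-0.0318), np.float64(0.0896))
edge R (np.float64(0.0361), np.float64(0.0895))
wall in (np.float64(0.0022), np.float64(0.1167))
row end (np.float64(0.0017), np.float64(-0.119))
head0.138 (np.float64(-0.0191), np.float64(0.1285))
head0.138 (np.float64(0.0258), np.float64(0.1284))
head0.138 (np.float64(0.0262), np.float64(0.0801))
head0.138 (np.float64(-0.0202), np.float64(0.0802))
head0.142 (np.float64(-0.0188), np.float64(0.1281))
head0.142 (np.float64(0.0255), np.float64(0.128))
head0.142 (np.float64(0.0258), np.float64(0.0803))
head0.142 (np.float64(-0.0199), np.float64(0.0804))
head0.146 (np.float64(-0.0185), np.float64(0.1277))
head0.146 (np.float64(0.0251), np.float64(0.1276))
head0.146 (np.float64(0.0255), np.float64(0.0806))
head0.146 (np.float64(-0.0196), np.float64(0.0807))
```

```bash
python3 -c "
from bench import *
print(close_job())"
```

```text
the job is handed in; nothing more can be done
None
```

I drove the wedge thin end down into the gap until the force reached about 30 N and it stopped moving, then let go. It stands upright, the camera check puts the last mould within about 2 mm of its tight place, and the job is handed in (no verdict was returned).

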